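# Pack the stuck coffee pod down the red tube

## Task

The upper coffee pod in the red storage tube has stuck near the mouth: take the tamper out of its stand and, with it, press that pod down the tube until it bottoms out firmly on the pod below. Then let go and leave the tamper standing in the red tube. Leave the pod in the blue tube where it is, and keep the fingers off the tubes and pods.

Things in the scene. Friction and masses are not known exactly. Their poses are not given: they have to be found in the camera images.
- tamper: Loose upright rod, 182 mm long, about 0.15 kg, in a fixed pale wooden cup (44 mm inside, rim 34 mm high, its foot rests at 8 mm). Steel foot disc 32 mm wide, 10 mm high; 16 mm steel shaft; dark wooden handle, a cylinder 24 mm wide from 90 to 165 mm above the underside (best grip at 140 mm); 28 mm ball on top. Origin: centre of the foot's underside, z up the rod.
- red_tube: Upright clear tube with red base and red rim, fixed. Base 80 mm wide; tube 54 mm outside, 48 mm inside; the top 14 mm flare to 77 mm; rim 120 mm above the worktop. Origin: centre of its underside, at worktop height, z up. A red pod is fixed at the bottom (top at 34 mm); a second red pod with a silver face is stuck near the mouth.
- red_pod (a joint): How far the stuck red pod (43 mm wide, 20 mm high) has gone down, m: 0 = its upper face 104 mm above the worktop, 0.05 = bottomed on the pod below, face at 54 mm. Starts at 0 to 0.012. It drags with about 5 N and stays where it is left; at the bottom it stops hard. Bottomed firmly: pressed there with 10 N or more for a moment.
- blue_tube: The same tube with a blue base, blue rim and blue pods, fixed elsewhere on the worktop; it and the red one may change places. Origin: centre of its underside.
- blue_pod_top (a point): Centre of the upper face of the upper pod in the blue tube, 92 to 104 mm above the worktop. It must stay there.

How it is judged:
By the outcome, as a careful person would: the job done as asked, in the order asked, and still so for the second after the job is handed in, with the robot touching nothing.
It also fails if it takes over 45 s, if anything falls off the work surface, if the arm or the gripper's body presses on something with over 40 N, if the wrist force passes 120 N, or if a joint passes its speed limit or range.

## Robot

A 7-joint arm with a two-finger parallel gripper is mounted at the origin on the work surface; the furniture and walls round the work are solid. World frame = base frame: x ahead of the robot, y to its left, z up, the work surface at z = 0. Lengths are in m, angles in rad, forces in N, time in s.
With the tool pointing down it reaches from about 0.425 to 0.925 m from the base axis. Payload 6.8 kg.
Tool frame: the origin (TCP) lies at the very end of the fingers, on their centre line; the grasp point (between the pads) lies 19 mm behind it; z points along the fingers, y is the line along which they close (so a half turn about z gives the same grasp; the last joint's range is limited). The gripper opens to 85 mm and grips with 20 to 120 N. Pads are 22 mm wide; open, the fingers measure 114 mm over their backs; the gripper's body (76 mm by 85 mm) begins 54 mm behind the grasp point. The pads swing forward as they close: fully open they stand 13 mm farther back than shut.
Start: joints at [1.003, 0.477, 0.022, 1.555, -0.011, 1.109, -0.083], TCP at [0.3, -0.605, 0.192] pointing down, gripper open.
Joint ranges: [-2.96, 2.96], [-0.34, 2.1], [-1.41, 1.46], [0.24, 2.44], [-1.37, 4.51], [0.17, 1.92], [-2.96, 2.96]. Speed limits (rad/s): [2.39, 2.39, 3.14, 3.14, 3.14, 3.14, 3.14].

## Interface

Orientations are given as a unit quaternion [w, x, y, z].
In Python, from station import readout, viewer, bot gives the robot as it stands. The module is installed in compiled form; this text tells all that it offers.
- The arm moves only by the shell command python3 -m handwheel 'ROWS' [FORCE]. ROWS is JSON, a list of rows, each a list of 3 entries, a list of its own where there are three numbers: the shift along the tool's x, y, z in mm, then the turn, a rotation vector about the tool's x, y, z in degrees, then the gripper command: -1 is fully open, 1 is shut, values between are in proportion. In form: [[[x, y, z], [ax, ay, az], grip], ...]. A call has 1 to 20 rows; each row is the pose to reach, as a shift and turn from the pose commanded when the call began, along the tool's axes at that moment; what a row does not reach only later rows make up. A row lasts 1/12 s, in which the tool goes at most 41.7 mm and 7.16 degrees, less where a joint would pass 70% of its speed; a pose out of reach is approached as far as the arm can. A call with a gripper value outside its range is refused whole. The fingers move at their own pace and stop on an object; FORCE is the grip in N (left out, the last holds). Time passes only in rows, so rows that repeat a pose let the fingers close. It gives the time, the measured TCP pose, the force and the opening at its end, in the units of the state.
- readout.get_obs(): the state, without advancing time (a new reading comes with each control period).
- viewer.read_camera(name): name is "scene" or "side" or "wrist"; returns a dict with "frame" (384x512x3 uint8, red, green, blue), "fx", "fy", "cx", "cy" (pixels), "dist" ([k1, k2, p1, p2, k3] as OpenCV has them; the pictures are not rectified), "rvec" (rotation vector, rad) and "tvec" (3), from world to camera coordinates, as OpenCV has them; the wrist camera has in their place "tool_from_camera" (4x4, takes a point from camera to tool coordinates, whose origin is the TCP and whose axes are the flange's). Camera axes: x right, y down, z forward; pixel columns grow to the right and rows downward; lengths in m; the calibration is good to about 2 mm. A picture is of the moment at which its call begins: read the wrist's pose just before it. There is no depth.
- bot.hand_in(): hands the job in, once; it reports no verdict.
Trained networks look in a picture, given as the dict that the camera call returned (one of the last four; its "shot" number tells which), for a name from the list of things; names that differ only in an ending like _2 or _b are one class to them, and where a whole thing is asked for, a point or a joint stands for the part that bears it (a point fixed in the world has none). Each returns a list of dicts, best first, with "score" (0 to 1); they miss things now and then, are a little off and sometimes report something else, mostly with a low value. They report only what shows in the picture. A call takes as long as a camera call.
- viewer.search_frame(picture, target): "rect" ([centre column, centre row, width, height] in pixels, round what is visible of it).
- viewer.outline_of(picture, target): "mask" (384x512 bool, what is visible of it) and "rect" ([centre column, centre row, width, height] in pixels, round what is visible of it).
The state is a dict: "t": time; "q": joint angles; "joint_vel": joint speeds; "joint_torque": joint torques, N m; "eef_pos": TCP position; "tool_rot": TCP orientation; "contact_force": force on the tool from outside, world axes, zero at the start; "torque": the same for the moment, N m; "gripper_width": opening from 0.0 (shut) to 1.0 (fully open).
Only numpy, scipy, OpenCV 4.12 (cv2) and the standard library are available. Lean on these libraries where they do the work, as an engineer would, in place of code of your own. Each camera call takes 0.05 s, during which the arm holds its last target. There are 200 camera calls.

## Working session

There is one attempt and no reset: what is moved stays moved. The work goes in short steps, Python scripts to look and compute and a shell command to move; the robot and the scene stay as the last step left them, time stands still between calls to the robot, and variables do not carry over. Pictures are saved under pics/ and viewed, on a budget of 10 in all, crops included, one or two more only if the job needs it, and the job is handed in when it is done.

```bash
mkdir -p pics
cat > h.py <<'E'
import numpy as np,cv2
from station import readout,viewer,bot
from scipy.spatial.transform import Rotation as R
def toolpose():
    o=readout.get_obs();q=o["tool_rot"];T=np.eye(4)
    T[:3,:3]=R.from_quat([q[1],q[2],q[3],q[0]]).as_matrix();T[:3,3]=o["eef_pos"];return T
def cam(name):
    T=toolpose();p=viewer.read_camera(name)
    if "rvec" in p:
        C=np.eye(4);C[:3,:3]=cv2.Rodrigues(np.array(p["rvec"],float))[0];C[:3,3]=np.ravel(p["tvec"]);W=np.linalg.inv(C)
    else: W=T@np.array(p["tool_from_camera"])
    return p,W
def ray(p,W,uv):
    K=np.array([[p["fx"],0,p["cx"]],[0,p["fy"],p["cy"]],[0,0,1.]])
    n=cv2.undistortPoints(np.array([[uv]],float),K,np.array(p["dist"],float)).ravel()
    return W[:3,3],W[:3,:3]@np.r_[n,1]
def atz(p,W,uv,z):
    o,d=ray(p,W,uv);return o+d*(z-o[2])/d[2]
def proj(p,W,X):
    K=np.array([[p["fx"],0,p["cx"]],[0,p["fy"],p["cy"]],[0,0,1.]]);C=np.linalg.inv(W)
    return cv2.projectPoints(np.atleast_2d(X).astype(float),cv2.Rodrigues(C[:3,:3])[0],C[:3,3],K,np.array(p["dist"],float))[0][:,0]
def save(p,n): cv2.imwrite(f"pics/{n}.png",p["frame"][:,:,::-1])
E
python3 - <<'E'
from h import *
print(readout.get_obs())
for c in("scene","side"):
    p,W=cam(c);save(p,c+"0");print(c,W[:3,3].round(3),W[:3,2].round(2))
    for t in("tamper","red_tube","blue_tube","red_pod","blue_pod_top"):
        print(t,[(round(d["score"],2),np.round(d["rect"]).tolist()) for d in viewer.search_frame(p,t)[:3]])
im=np.hstack([cv2.imread("pics/scene0.png"),cv2.imread("pics/side0.png")])
cv2.imwrite("pics/both0.png",cv2.resize(im,(800,300)))
E
```

```text
{'t': 0.0, 'q': array([ 1.0029415 ,  0.47781682,  0.02235595,  1.55646125, -0.01153308,
        1.1092826 , -0.08309988]), 'joint_vel': array([ 0.00042194, -0.00034586, -0.00150604,  0.00047256, -0.00097325,
        0.00137655, -0.00066083]), 'joint_torque': array([ 2.31116601e-04, -5.96451795e+01,  1.60783231e+00, -2.81192654e+01,
        1.24570553e-02,  9.45960899e-03,  3.03198567e-05]), 'eef_pos': array([ 0.29920313, -0.60432101,  0.19101074]), 'tool_rot': array([-8.80868647e-04,  9.73694782e-01,  2.27854394e-01, -2.65378289e-04]), 'contact_force': array([-0.0876602 ,  0.1720852 ,  0.55611924]), 'torque': array([ 0.001438  ,  0.02587937, -0.01876496]), 'gripper_width': 0.9997906140619871}
scene [0.25  0.399 0.821] [ 0.3  -0.59 -0.75]
tamper [(0.86, [212.0, 265.0, 23.0, 56.0])]
red_tube [(0.72, [293.0, 212.0, 37.0, 62.0])]
blue_tube [(0.82, [307.0, 154.0, 32.0, 55.0])]
red_pod [(0.64, [290.0, 202.0, 16.0, 14.0])]
blue_pod_top [(0.54, [209.0, 265.0, 20.0, 63.0])]
side [0.251 0.552 0.444] [ 0.36 -0.84 -0.41]
tamper [(0.91, [213.0, 228.0, 22.0, 85.0])]
red_tube [(0.62, [292.0, 202.0, 38.0, 63.0])]
blue_tube [(0.66, [302.0, 170.0, 30.0, 50.0])]
red_pod [(0.25, [301.0, 169.0, 26.0, 49.0])]
blue_pod_top [(0.56, [212.0, 229.0, 24.0, 86.0])]
```

View pics/both0.png

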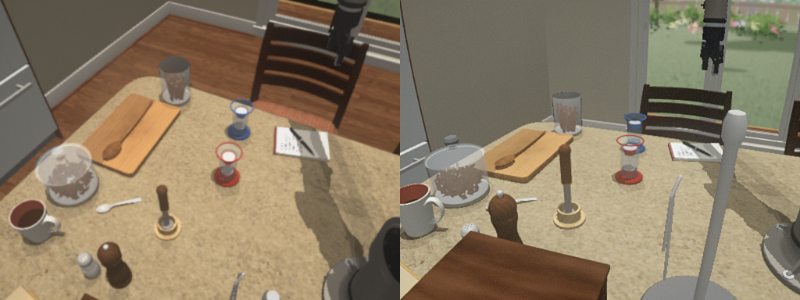

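```bash
cat > fit.py <<'E'
from h import *
from scipy.optimize import least_squares
a=np.linspace(0,2*np.pi,60)
ci=lambda r,z:np.c_[r*np.cos(a),r*np.sin(a),0*a+z]
tube=np.vstack([ci(.0385,.12),ci(.027,.106),ci(.04,.0),ci(.04,.008)])
tam=np.vstack([ci(.012,.008+z) for z in(.09,.165)]+[ci(.014*np.cos(t),.176+.014*np.sin(t)) for t in np.linspace(-1.5,1.5,7)])
cams=[]
for c in("scene","side"):
    p,W=cam(c);cams.append((p,W))
for t,M in(("tamper",tam),("red_tube",tube),("blue_tube",tube)):
    obs=[]
    for p,W in cams:
        ds=viewer.outline_of(p,t)
        if not ds: obs.append(None);continue
        r=ds[0]["rect"];m=ds[0]["mask"];v,u=np.nonzero(m)
        obs.append((u.min(),u.max()+1,v.min(),v.max()+1));print(t,ds[0]["score"],obs[-1])
        if t=="tamper":
            k=v<v.min()+ (v.max()-v.min())*.4;obs[-1]=(u[k].min(),u[k].max()+1,v.min(),None)
    def res(x,sel):
        o=[]
        for i in sel:
            if obs[i] is None: continue
            P=proj(*cams[i],M+[x[0],x[1],0]);b=[P[:,0].min(),P[:,0].max(),P[:,1].min(),P[:,1].max()]
            o+=[q-w for q,w in zip(b,obs[i]) if w is not None]
        return o
    for sel in([0],[1],[0,1]):
        s=least_squares(res,[.55,-.2],args=(sel,),loss="soft_l1");print(t,sel,s.x.round(4),np.round(s.fun if 0 else res(s.x,sel),1))
E
python3 fit.py
```

```text
tamper 0.83 (np.int64(200), np.int64(222), np.int64(237), np.int64(294))
tamper 0.55 (np.int64(203), np.int64(224), np.int64(184), np.int64(273))
tamper [0] [0.537  0.0459] [-0.6  0.6 -0. ]
tamper [1] [0.541  0.0409] [-0.5  0.5 -0. ]
tamper [0, 1] [0.5382 0.0452] [-0.9  0.3 -0.6 -0.2  0.9  1.2]
red_tube 0.61 (np.int64(273), np.int64(310), np.int64(182), np.int64(241))
red_tube 0.58 (np.int64(275), np.int64(312), np.int64(173), np.int64(236))
red_tube [0] [ 0.4644 -0.1853] [-0.  0.  0. -0.]
red_tube [1] [ 0.468  -0.1923] [-0.2  0.2 -1.   0.5]
red_tube [0, 1] [ 0.4655 -0.1862] [-0.2 -0.3 -0.4 -0.5 -0.1  0.6  0.1  2.1]
blue_tube 0.69 (np.int64(291), np.int64(324), np.int64(127), np.int64(180))
blue_tube 0.59 (np.int64(287), np.int64(315), np.int64(145), np.int64(195))
blue_tube [0] [ 0.5081 -0.3842] [-0.5  0.5 -0.5  0.4]
blue_tube [1] [ 0.511  -0.4005] [-1.5  1.3 -1.6  0.5]
blue_tube [0, 1] [ 0.5084 -0.386 ] [-0.3  0.6 -0.9 -0.1 -2.3  1.   0.1  2.8]
```

```bash
python3 -m handwheel '[[[0,0,-60],[0,0,0],-1],[[0,0,-120],[0,0,0],-1],[[0,0,-120],[0,0,0],-1],[[502,-475,-120],[0,0,0],-1],[[502,-475,-120],[0,0,0],-1],[[502,-475,-120],[0,0,0],-1],[[502,-475,-120],[0,0,0],-1],[[502,-475,-120],[0,0,0],-1],[[502,-475,-120],[0,0,0],-1],[[502,-475,-120],[0,0,0],-1],[[502,-475,-120],[0,0,0],-1],[[502,-475,-120],[0,0,0],-1],[[502,-475,-120],[0,0,0],-1],[[502,-475,-120],[0,0,0],-1],[[502,-475,-120],[0,0,0],-1],[[502,-475,-120],[0,0,0],-1],[[502,-475,-120],[0,0,0],-1],[[502,-475,-120],[0,0,0],-1],[[502,-475,-120],[0,0,0],-1],[[502,-475,-120],[0,0,0],-1]]' 40
cat > look.py <<'E'
from h import *
import sys
p,W=cam("wrist");n=sys.argv[1];T=toolpose()
print(T.round(4))
q=p.copy();im=p["frame"].copy()
for t in sys.argv[2:]:
    for d in viewer.outline_of(p,t)[:1]: print(t,round(d["score"],2),np.round(d["rect"],1))
save(p,n)
E
python3 look.py w1 tamper
```

```text
t: 2.67
eef_pos: [0.5392, 0.0488, 0.3123]
tool_rot: [-0.001, 0.973, 0.23, 0.001]
contact_force: [0.1, -0.0, 0.1]
gripper_width: 0.999
[[ 0.8919  0.4523  0.0014  0.5399]
 [ 0.4523 -0.8919  0.0044  0.0529]
 [ 0.0033 -0.0033 -1.      0.3123]
 [ 0.      0.      0.      1.    ]]
tamper 0.88 [261.6 164.5  29.4  50.4]
```

View pics/w1.png

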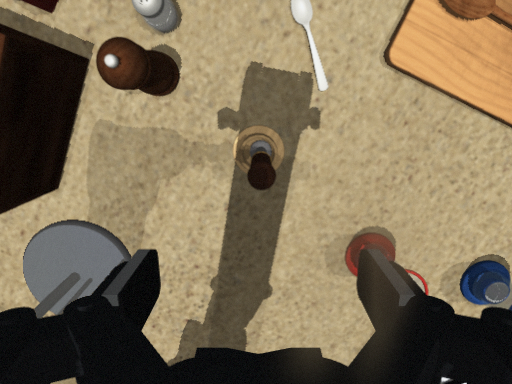

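The wrist view shows the tamper's ball around (262,176), cup around (259,150), red tube base (370,255) and blue tube (487,284).

Run:
```python
from h import *
p,W=cam("wrist");T=toolpose();print(T.round(4)[:3])
for uv,z in(((261.5,177),.176),((259,149.5),.034),((370.5,255),.0)):
    X=atz(p,W,uv,z);print(X.round(4),(T[:3,:3].T@(X-T[:3,3])*1e3).round(1))
d=viewer.outline_of(p,"tamper")[0];v,u=np.nonzero(d["mask"])
for r in range(v.min(),v.max(),5): print(r,u[v==r].min(),u[v==r].max())
cup=np.array([.538,.045,0])
print(proj(p,W,[cup+[0,0,.034],cup+[0,0,.176]]))
```

```text
[[ 8.941e-01  4.479e-01 -1.000e-04  5.388e-01]
 [ 4.479e-01 -8.941e-01  8.000e-04  4.610e-02]
 [ 2.000e-04 -7.000e-04 -1.000e+00  3.119e-01]]
[0.5361 0.0471 0.176 ] [ -1.9  -2.  135.9]
[0.5409 0.0523 0.034 ] [  4.6  -4.4 277.9]
[ 0.4654 -0.1884  0.    ] [-170.7  177.   311.7]Traceback (most recent call last):
  File "<stdin>", line 5, in <module>
IndexError: list index out of range
```

Run:
```python
from h import *
p,W=cam("wrist");T=toolpose()
for f in(viewer.outline_of,viewer.search_frame):
  for d in f(p,"tamper")[:1]:
    c=d["rect"];print(np.round(c,1))
    # ball is lower end of blob; radius in px
    D=.312-.176
    for z,uv in((.176,(c[0],c[1]+c[3]/2-14)),):
        X=atz(p,W,uv,z);print(X.round(4),(T[:3,:3].T@(X-T[:3,3])*1e3).round(1))
e=.014
P=proj(p,W,[[.538,.045,.176],[.538+e,.045,.176],[.538,.045,.034]]);print(P)
save(p,"w2")
im=p["frame"][:,:,::-1].copy()[100:230,180:340]
cv2.imwrite("pics/w2c.png",cv2.resize(im,None,fx=4,fy=4,interpolation=2))
```

```text
[257.6 163.1  33.3  46.8]
[0.5378 0.0465 0.176 ] [  1.3  -3.9 135.9]
[257.1 163.4  31.5  47.3]
[0.5371 0.0467 0.176 ] [  0.7  -4.4 135.9]
[[259.04329576 173.01371438]
 [265.53223815 160.23123494]
 [258.80910162 151.13451026]]
```

View pics/w2c.png

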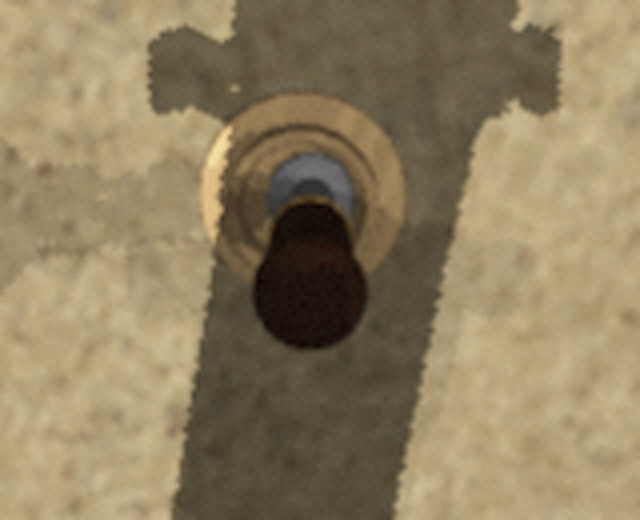

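The crop shows the ball centred at (257.5,173) full-frame pixels, the rod upright; it lies within 2 mm of the TCP axis. I'll descend and grip.

```bash
python3 -m handwheel '[[[-1,-1,30],[0,0,0],-1],[[-1,-1,60],[0,0,0],-1],[[-1,-1,90],[0,0,0],-1],[[-1,-1,120],[0,0,0],-1],[[-1,-1,150],[0,0,0],-1],[[-1,-1,170],[0,0,0],-1],[[-1,-1,182],[0,0,0],-1],[[-1,-1,182],[0,0,0],-1],[[-1,-1,182],[0,0,0],-1],[[-1,-1,182],[0,0,0],1],[[-1,-1,182],[0,0,0],1],[[-1,-1,182],[0,0,0],1],[[-1,-1,182],[0,0,0],1],[[-1,-1,182],[0,0,0],1],[[-1,-1,182],[0,0,0],1],[[-1,-1,182],[0,0,0],1],[[-1,-1,182],[0,0,0],1],[[-1,-1,182],[0,0,0],1],[[-1,-1,182],[0,0,0],1],[[-1,-1,182],[0,0,0],1]]' 80
python3 - <<'E'
from h import *
p,W=cam("side");save(p,"s1");cv2.imwrite("pics/s1c.png",cv2.resize(p["frame"][120:300,120:340,::-1],None,fx=3,fy=3))
E
```

```text
t: 4.68
eef_pos: [0.5383, 0.0442, 0.1311]
tool_rot: [0.0, 0.974, 0.228, 0.001]
contact_force: [-0.9, -1.2, 6.4]
gripper_width: 0.272
```

View pics/s1c.png

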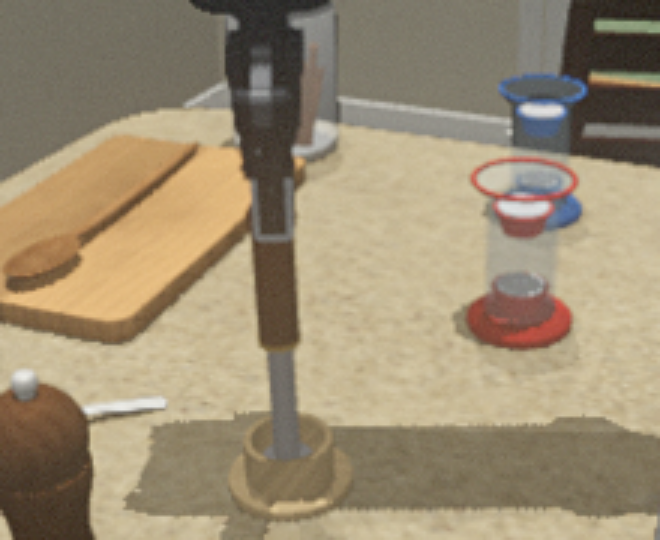

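The side view shows the handle between the pads at 24 mm opening (0.27), with the rod still in the cup and the red tube's mouth clear. Next: lift, then carry to above the red tube.

```bash
python3 -m handwheel '[[[0,0,-20],[0,0,0],1],[[0,0,-50],[0,0,0],1],[[0,0,-85],[0,0,0],1],[[0,0,-120],[0,0,0],1],[[0,0,-150],[0,0,0],1],[[0,0,-170],[0,0,0],1],[[0,0,-180],[0,0,0],1],[[-20,20,-180],[0,0,0],1],[[-42,43,-180],[0,0,0],1],[[-64,66,-180],[0,0,0],1],[[-86,88,-180],[0,0,0],1],[[-108,111,-180],[0,0,0],1],[[-130,134,-180],[0,0,0],1],[[-150,154,-180],[0,0,0],1],[[-162,166,-180],[0,0,0],1],[[-169,174,-180],[0,0,0],1],[[-169,174,-180],[0,0,0],1],[[-169,174,-180],[0,0,0],1],[[-169,174,-180],[0,0,0],1],[[-169,174,-180],[0,0,0],1]]'
cat > l2.py <<'E'
from h import *
T=toolpose();print(T.round(4)[:3],readout.get_obs()["contact_force"].round(1))
ims=[]
for c in("scene","side"):
    p,W=cam(c);save(p,c+"_2")
    u,v=proj(p,W,[.4655,-.187,.16])[0].astype(int)
    print(c,u,v)
    x0,y0=u-60,v-75
    ims.append(cv2.resize(p["frame"][y0:y0+150,x0:x0+120,::-1],(400,500),interpolation=2));print(x0,y0)
cv2.imwrite("pics/l2.png",np.hstack(ims))
E
python3 l2.py
```

```text
t: 6.4
eef_pos: [0.4637, -0.1852, 0.3098]
tool_rot: [-0.0, 0.973, 0.229, 0.0]
contact_force: [-0.1, -0.2, -1.9]
gripper_width: 0.275
[[ 8.949e-01  4.463e-01 -1.000e-04  4.637e-01]
 [ 4.463e-01 -8.949e-01  6.000e-04 -1.852e-01]
 [ 2.000e-04 -5.000e-04 -1.000e+00  3.098e-01]] [-0.1 -0.2 -1.9]
scene 293 181
233 106
side 295 162
235 87
```

View pics/l2.png

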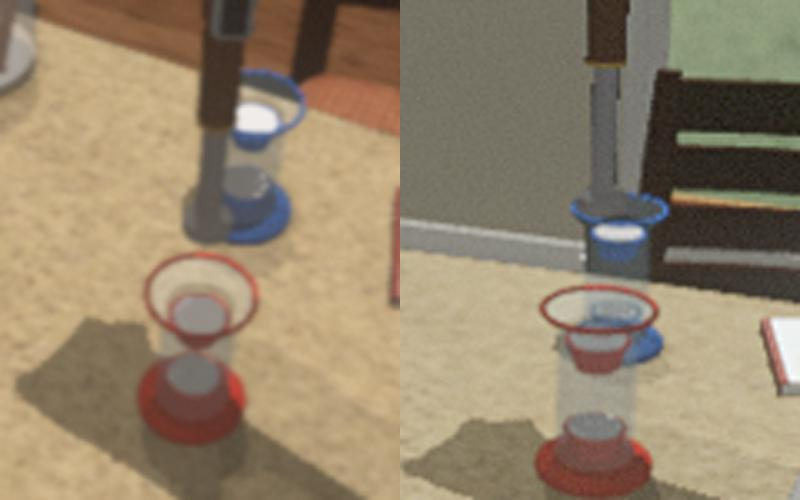

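Run:
```python
from h import *
a=np.linspace(0,2*np.pi,60)
def circ(x,y,r,z): return np.c_[x+r*np.cos(a),y+r*np.sin(a),0*a+z]
for c,(x0,y0),uv in(("scene",(233,106),(293.3,194.05)),("side",(235,87),(294.7,180))):
    p,W=cam(c);X=atz(p,W,uv,.12);print(c,"rim",X.round(4))
    f=lambda P:np.r_[(P.min(0)-[x0,y0])*10/3,(P.max(0)-[x0,y0])*10/3].round(0)
    print("rimbox@est",f(proj(p,W,circ(.4655,-.187,.0385,.12))))
    for z in(.183,.187,.191): print("foot@TCP",z,f(proj(p,W,np.vstack([circ(.4637,-.1852,.016,z),circ(.4637,-.1852,.016,z+.01)]))))
    print("shaft top/bottom centre",f(proj(p,W,[[.4637,-.1852,.2]])),f(proj(p,W,[[.4637,-.1852,.277]])))
```

```text
scene rim [ 0.4639 -0.1879  0.12  ]
rimbox@est [140. 251. 256. 338.]
foot@TCP 0.183 [181. 201. 233. 249.]
foot@TCP 0.187 [181. 197. 233. 244.]
foot@TCP 0.191 [181. 192. 234. 240.]
shaft top/bottom centre [208. 211. 208. 211.] [217. 118. 217. 118.]
side rim [ 0.4648 -0.1857  0.12  ]
rimbox@est [138. 287. 259. 334.]
foot@TCP 0.183 [178. 193. 230. 225.]
foot@TCP 0.187 [178. 187. 231. 219.]
foot@TCP 0.191 [178. 181. 231. 213.]
shaft top/bottom centre [205. 190. 205. 190.] [208.  66. 208.  66.]
```

The foot shows directly beneath the TCP (columns 183–232 as predicted), and the red rim centre is 1–2 mm away. The fit is within 8 mm clearance, so I'll press down in stages.

```bash
python3 -m handwheel '[[[0,1.5,15],[0,0,0],1],[[0,1.5,35],[0,0,0],1],[[0,1.5,50],[0,0,0],1],[[0,1.5,60],[0,0,0],1],[[0,1.5,68],[0,0,0],1],[[0,1.5,74],[0,0,0],1],[[0,1.5,80],[0,0,0],1],[[0,1.5,84],[0,0,0],1],[[0,1.5,88],[0,0,0],1],[[0,1.5,92],[0,0,0],1],[[0,1.5,96],[0,0,0],1],[[0,1.5,100],[0,0,0],1],[[0,1.5,104],[0,0,0],1],[[0,1.5,108],[0,0,0],1],[[0,1.5,112],[0,0,0],1],[[0,1.5,116],[0,0,0],1],[[0,1.5,120],[0,0,0],1],[[0,1.5,122],[0,0,0],1],[[0,1.5,122],[0,0,0],1]]'
```

```text
t: 8.18
eef_pos: [0.4633, -0.1883, 0.1872]
tool_rot: [-0.0, 0.974, 0.228, -0.0]
contact_force: [-0.3, -1.2, -1.7]
gripper_width: 0.281
```

```bash
python3 l2.py
```

```text
[[ 8.962e-01  4.437e-01 -1.100e-03  4.633e-01]
 [ 4.437e-01 -8.962e-01  2.000e-04 -1.883e-01]
 [-8.000e-04 -7.000e-04 -1.000e+00  1.872e-01]] [-0.3 -1.2 -1.7]
scene 293 181
233 106
side 295 162
235 87
```

View pics/l2.png

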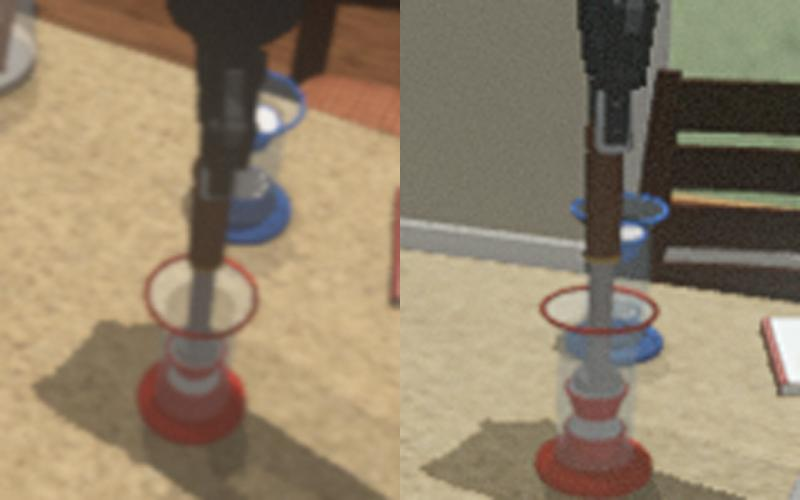

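The pod is most of the way down, with a gap of roughly 10 mm left to the lower pod (side view, crop rows 415–425). I'll press on.

```bash
python3 -m handwheel '[[[0,0,3],[0,0,0],1],[[0,0,6],[0,0,0],1],[[0,0,9],[0,0,0],1],[[0,0,11],[0,0,0],1],[[0,0,13],[0,0,0],1],[[0,0,14],[0,0,0],1],[[0,0,14],[0,0,0],1]]'
```

```text
t: 8.87
eef_pos: [0.4665, -0.1884, 0.1769]
tool_rot: [0.001, 0.974, 0.228, 0.003]
contact_force: [-2.8, 1.7, 19.7]
gripper_width: 0.277
```

```bash
python3 -m handwheel '[[[0,0,1],[0,0,0],1],[[0,0,2],[0,0,0],1],[[0,0,2],[0,0,0],1],[[0,0,2],[0,0,0],1]]'; python3 l2.py
```

```text
t: 9.2
eef_pos: [0.4681, -0.1886, 0.1768]
tool_rot: [0.002, 0.974, 0.228, 0.004]
contact_force: [-2.9, 2.6, 31.0]
gripper_width: 0.274
[[ 0.8961  0.4438  0.009   0.4681]
 [ 0.4439 -0.8961 -0.0021 -0.1886]
 [ 0.0071  0.0058 -1.      0.1768]] [-2.9  2.6 31. ]
scene 293 181
233 106
side 295 162
235 87
```

View pics/l2.png

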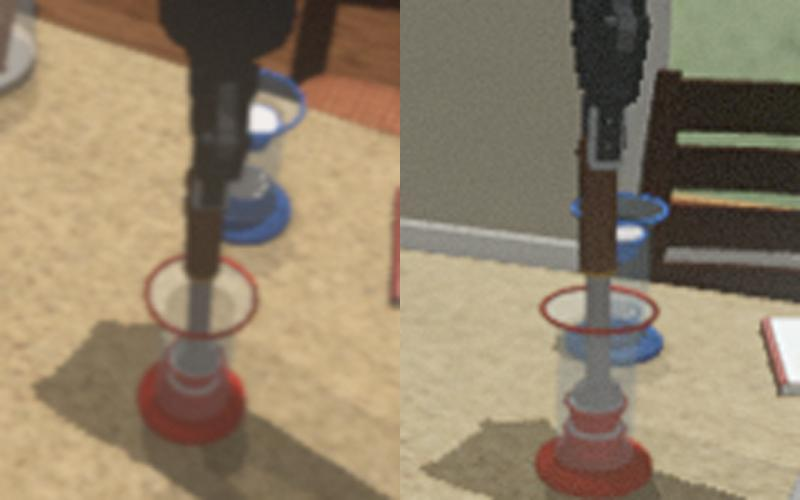

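Commanding 2 mm more raised the force from 20 to 31 N without any further travel. The foot height works out to 0.054 m, so the pod is bottomed firmly. Next: unload, release and retreat.

```bash
python3 -m handwheel '[[[0,0,-2],[0,0,0],1],[[0,0,-4],[0,0,0],1],[[0,0,-5],[0,0,0],1],[[0,0,-5],[0,0,0],1],[[0,0,-5],[0,0,0],1],[[0,0,-5],[0,0,0],1]]' 20
```

```text
t: 9.8
eef_pos: [0.464, -0.1883, 0.1771]
tool_rot: [0.0, 0.974, 0.228, 0.0]
contact_force: [-0.8, 0.3, 6.0]
gripper_width: 0.28
```

```bash
python3 -m handwheel '[[[0,0,-1],[0,0,0],0.4],[[0,0,-1],[0,0,0],0.3],[[0,0,-1],[0,0,0],0.2],[[0,0,-1],[0,0,0],0],[[0,0,-1],[0,0,0],-0.3],[[0,0,-1],[0,0,0],-0.6],[[0,0,-1],[0,0,0],-1],[[0,0,-1],[0,0,0],-1],[[0,0,-1],[0,0,0],-1],[[0,0,-1],[0,0,0],-1],[[0,0,-1],[0,0,0],-1]]'; python3 l2.py
```

```text
t: 10.72
eef_pos: [0.4637, -0.1883, 0.178]
tool_rot: [0.0, 0.974, 0.228, 0.0]
contact_force: [1.3, 0.1, -0.0]
gripper_width: 1.0
[[ 0.8962  0.4437  0.      0.4637]
 [ 0.4437 -0.8962 -0.     -0.1883]
 [ 0.      0.     -1.      0.178 ]] [ 1.3  0.1 -0. ]
scene 293 181
233 106
side 295 162
235 87
```

View pics/l2.png

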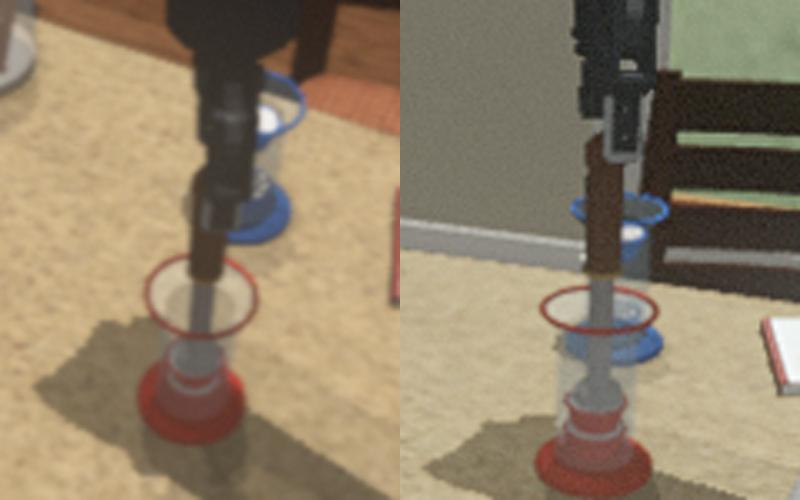

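Fingers are open and the tamper stands in the tube. I'll rise straight up.

```bash
python3 -m handwheel '[[[0,0,-8],[0,0,0],-1],[[0,0,-18],[0,0,0],-1],[[0,0,-30],[0,0,0],-1],[[0,0,-45],[0,0,0],-1],[[0,0,-60],[0,0,0],-1],[[0,0,-80],[0,0,0],-1],[[0,0,-105],[0,0,0],-1],[[0,0,-130],[0,0,0],-1],[[0,0,-140],[0,0,0],-1],[[0,0,-140],[0,0,0],-1],[[0,0,-140],[0,0,0],-1],[[0,0,-140],[0,0,0],-1],[[0,0,-140],[0,0,0],-1],[[0,0,-140],[0,0,0],-1]]'; python3 l2.py
```

```text
t: 11.98
eef_pos: [0.463, -0.1881, 0.3167]
tool_rot: [-0.001, 0.974, 0.228, -0.001]
contact_force: [0.6, -0.1, 0.1]
gripper_width: 1.0
[[ 8.961e-01  4.438e-01 -2.300e-03  4.630e-01]
 [ 4.438e-01 -8.961e-01  8.000e-04 -1.881e-01]
 [-1.700e-03 -1.800e-03 -1.000e+00  3.167e-01]] [ 0.6 -0.1  0.1]
scene 293 181
233 106
side 295 162
235 87
```

View pics/l2.png

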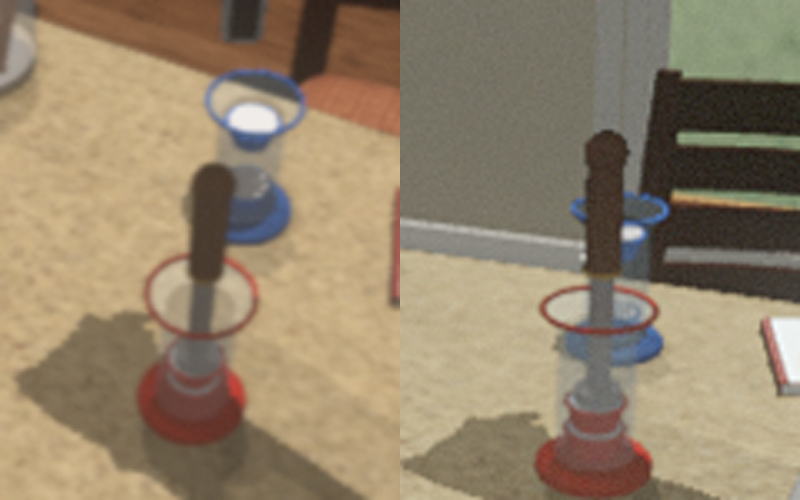

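The tamper stands nearly upright in the red tube, clear of the open fingers, and the blue pod is unchanged. One numeric check of the pod's height before handing in.

Run:
```python
from h import *
a=np.linspace(0,2*np.pi,60)
p,W=cam("side")
for z,r in((.054,.0215),(.034,.0215),(.064,.016)):
    P=(proj(p,W,np.c_[.4645+r*np.cos(a),-.187+r*np.sin(a),0*a+z])-[235,87])*10/3;print(z,P.min(0).round()+[400,0],P.max(0).round()+[400,0])
bot.hand_in()
```

```text
0.054 [564. 387.] [629. 417.]
0.034 [563. 413.] [628. 444.]
0.064 [573. 377.] [622. 399.]
the job is handed in; nothing more can be done
```

The stuck red pod is pressed down onto the pod below. The tamper is left standing in the red tube, and the job is handed in at about 12 s of the 45 s allowed.

- **Pressing:** the tamper came out of its cup in one grasp. The pod travelled down until it stopped hard. Commanding 2 mm more raised the force from 20 N to 31 N with no further travel, well above the 10 N needed.
- **Pod height:** the foot works out at 53.7 mm above the worktop, against the 54 mm expected for a bottomed pod. The last side picture agrees: pod and lower pod appear where the calibration predicts them.
- **Release:** I eased the force to about 6 N before opening the fingers, then rose straight up. The tamper stands with a very slight lean, and the open fingers are well above it.
- **Blue tube and force limit:** the blue pod looks unchanged in the pictures, though I did not measure it. The force readings I took stayed far below the limits.

The only small disagreement was between camera estimates of tube position, 2–7 mm apart for the red tube and up to 16 mm for the blue. I settled the red one from a close look before inserting.

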